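# Clamp a reading lamp onto its stand

## Robot

A 6-joint arm with a two-finger parallel gripper is mounted at the origin on the work surface. World frame = base frame: x ahead of the robot, y to its left, z up, the work surface at z = 0. Lengths are in m, angles in rad, forces in N, time in s.
With the tool pointing down it reaches from about 0.275 to 0.875 m from the base axis. Payload 12.5 kg.
Tool frame: the origin (TCP) lies on the centre line of the jaws, within the pads' length; the fingertips stand r.finger_overhang ahead of it and the grasp point (between the pads) lies 3 mm ahead of it (r.finger_overhang is the distance from the TCP to the fingertips, in m); z points along the fingers, y is the line along which they close (so a half turn about z gives the same grasp; the last joint's range is limited). The gripper opens to 85 mm and grips with 20 to 120 N. Pads are 22 mm wide; open, the fingers measure 114 mm over their backs; the gripper's body (76 mm by 85 mm) begins 54 mm behind the grasp point. The pads swing forward as they close: fully open they stand 13 mm farther back than shut.
Start: joints at [-1.404, 0.351, 1.652, -0, 1.139, -0.085], TCP at [0.137, -0.533, 0.253] pointing down, gripper open.
Joint ranges: [-2.75, 2.75], [-0.79, 2.1], [0.01, 2.65], [-1.57, 4.71], [0.07, 3.14], [-2.87, 2.87]. Speed limits (rad/s): [2.22, 2.22, 2.79, 3.14, 3.14, 3.14].

## Interface

Orientations are given as a unit quaternion [x, y, z, w].
In Python, from cell import r, optics gives the robot as it stands. The module is installed in compiled form; this text tells all that it offers. Calls block until the motion is done:
- r.move_to(position, orientation): joint-space move of the TCP to a pose.
- r.move_linear(position, rot=None, vel=0.15): straight line of the TCP; rot=None keeps the orientation; vel is the mean speed in m/s.
- r.set_joints(angles): joint-space move.
- r.set_gripper(opening, squeeze=None): opening from 0.0 (shut) to 1.0 (fully open); squeeze is the grip in N (None keeps the last); returns when the fingers have stopped.
- r.sleep(seconds).
- r.inverse_kinematics(position, orientation): joint angles nearest the present ones, or None.
- optics.get_image(name): name is "scene" or "side" or "wrist"; returns a dict with "pixels" (384x512x3 uint8, red, green, blue), "depth" (384x512 float32, m along the optical axis (not along the pixel's ray), 0 where there is no reading), "fx", "fy", "cx", "cy" (pixels), "camera_from_world" (4x4, takes a point from world to camera coordinates); the wrist camera has in their place "mount" (4x4, takes a point from camera to tool coordinates, whose origin is the TCP and whose axes are the flange's). Camera axes: x right, y down, z forward; pixel columns grow to the right and rows downward; lengths in m; the calibration is good to about 2 mm. The wrist camera is an equidistant fisheye: a pixel r from the principal point sees the ray r / f radians off the axis. A picture is of the moment at which its call begins: read the wrist's pose just before it.
A pose or a line that the arm cannot do raises r.PlanningError and nothing moves.
- r.hand_in(): hands the job in; it is judged then, once.
Readings, each from a call of its own:
- r.current_t(): time.
- r.current_q(): joint angles.
- r.current_qvel(): joint speeds.
- r.current_effort(): joint torques, N m.
- r.current_tool_pos(): TCP position.
- r.current_ee_rot(): TCP orientation.
- r.current_contact_force(): force on the tool from outside, world axes, zero at the start.
- r.current_torque(): the same for the moment, N m.
- r.current_opening(): opening from 0.0 (shut) to 1.0 (fully open).
- r.current_finger_force(): force on a finger pad.
Only numpy, scipy, OpenCV 4.12 (cv2) and the standard library are available. Lean on these libraries where they do the work, as an engineer would, in place of code of your own. Each camera call takes 0.05 s, during which the arm holds its last target. There are 200 camera calls.

## Task

The reading lamp is standing loose and a little off its seat on the stand. Swing the open half of the clamp ring shut round the two flanges and press it home with about 10 newtons so that the lamp is pushed firmly back against the fixed half, then turn the latch lever clockwise so that its hook catches the pin and draws the ring tight, and let go. Each ring comes tight at a different place, so go by feel: stop when the lever's knob pushes back with about 7 newtons; much less leaves the lamp loose and much more crushes the lining. Leave the other things on the table where they are.

Things in the scene. Friction and masses are not known exactly. Their poses are not given: they have to be found in the camera images.
- stand: Fixed metal lamp stand: dark round foot 156 mm across, short tube, flange 70 mm across (top 67 mm above the table) and, on its -x side, the fixed half of the clamp ring (92 mm across, 52 to 83 mm high). Origin: centre of the foot's underside, z up. In its frame the hinge is at x 0, y -54 mm, the lever's pivot at x -22, y +64 mm; the ring closes from +x. Yaw within 0.4 rad of the world's.
- lamp: Loose reading lamp, 0.5 to 0.85 kg: flange 70 mm across, 9 mm thick, tube 28 mm, dark dome shade 48 mm across; its top is 201 mm above the table. Origin: centre of the flange's underside. Starts 5 to 7 mm off the stand's axis towards the stand's +x; seated, it is within 2.5 mm of that axis (the wear of the fixed half's lining decides where, and cannot be seen).
- jaw (a joint): Angle (rad) of the swinging half of the ring about its upright hinge. Starts open at 0.75 to 1.15; shrinks as it closes, anticlockwise from above; -0.04 to +0.05 when pressed on the seated lamp. Stays where left. At its post: 1 N swings it, up to 4 N slides the lamp, 10 N presses it firmly home, over 35 N crushes the lining. The hook can catch the pin only if it is below about 0.08.
- jaw_post (a point): On the axis of the upright round post (16 mm across) by which the swinging half is moved, 120 mm above the table; the post's top is at 135 mm and it is clear all round above 75 mm. It travels on a circle of 103 mm radius about jaw_hinge.
- jaw_hinge (a point): Point on the upright hinge axis of the swinging half, 120 mm above the table.
- lever (a joint): Angle (rad) of the dark latch lever; starts at -0.3 to 0, grows clockwise from above, stays where left. Its spiral hook reaches the pin (on the other half's free end) at about 0.3 and comes tight anywhere from 0.9 to 2. At the knob, moving: 2 to 3 N takes up the slack, then the force rises to 7 N in about 0.25 rad. Under 5 N is loose, over 9 N crushes the lining. The push fades when the hand stops.
- lever_knob (a point): On the axis of the upright round knob (16 mm across) at the lever's end, 120 mm above the table; its top is at 135 mm and it is clear all round above 100 mm. It travels on a circle of 70 mm radius about lever_pivot.
- lever_pivot (a point): Point on the upright pivot axis of the lever, 120 mm above the table.
- jaw_pad: Black smooth plastic lining block (6 x 30 x 7 mm) inside the swinging half, which presses the lamp's flange back against the fixed half; its reference point is on the ring's axis at table height when shut. The push between it and the lamp is the clamping force: about 40 N after the lever's knob pushed back with 7 N; pressing the post with 10 N gives about 17 N.
- small_book: Bystander: blue book 85 x 125 x 22 mm lying beside the stand.
- glasses_case: Bystander: black spectacle case 60 x 150 x 34 mm lying beyond the stand.
- mug: Bystander: white mug 80 mm across, 92 mm tall.
- plate: Bystander: white plate 170 mm across.
- jam_jar: Bystander: closed jar 66 mm across, 85 mm tall.
- teaspoon: Bystander: spoon 140 mm long.
- thick_book: Bystander: brown book 150 x 210 x 45 mm lying flat.
- thin_book: Bystander: green book 130 x 190 x 18 mm on top of the brown one.
Things that resemble listed ones, but are neither listed nor needed, are in the scene too. What is shaped like the lamp but red or yellow is not meant.

How it is judged:
On the way:
1. the swinging half is shut round the flanges and pressed by hand firmly against the lamp, before the lever is turned (value of joint jaw below 0.08 rad and value of joint lever below 0.3 rad and contact force between jaw_pad and lamp above 9 N), for 0.1 s.
At the end, for the whole second after the job is handed in: The ring is shut (swinging half below 0.08 rad) and latched (lever past 0.7 rad), holding the lamp by itself with a clamping force above 20 N; the lamp is upright within 0.05 rad and within 5 mm of the stand's axis (contact force between jaw_pad and lamp above 20 N and value of joint lever above 0.7 rad and value of joint jaw below 0.08 rad and horizontal distance between lamp and stand below 0.005 m and angle between lamp's own z axis and vertical below 0.05 rad); the robot touches nothing.
It fails at once if the ring is overtightened and the lining crushed (contact force between jaw_pad and lamp above 72 N).
It fails at once if a bystander is moved by more than 30 mm (distance of any of small_book, glasses_case, mug, plate, jam_jar, teaspoon, thick_book, thin_book from where it was at the start of the episode above 0.03 m).
It also fails if it takes over 72 s, if anything falls off the work surface, if the arm or the gripper's body presses on something with over 40 N, if the wrist force passes 120 N, or if a joint passes its speed limit or range.

## Working session

There is one attempt and no reset: what is moved stays moved. The work goes in short steps, each a Python script; the robot and the scene stay as the last script left them, time stands still between calls to the robot, and variables do not carry over. Pictures are saved under pics/ and viewed, at most 10 in all, crops included, and the job is handed in when it is done.

```bash
mkdir -p pics; ls; python3 - <<'E'
from cell import r, optics
import cv2, numpy as np
for n in ["scene","side"]:
    im=optics.get_image(n); np.savez(f"pics/{n}0.npz",**im)
    cv2.imwrite(f"pics/{n}0.png",cv2.resize(im["pixels"][:,:,::-1],(768,576)))
    T=np.linalg.inv(im["camera_from_world"]); print(n,T[:3,3],T[:3,2],im["fx"])
print(r.current_t(),r.finger_overhang,r.current_ee_rot(),r.current_contact_force())
E
```

```text
pics
scene [1.22066399 0.53964767 0.97210197] [-0.5964107  -0.36618912 -0.71428273] 363.5573757734758
side [ 0.16023686 -1.33458188  1.11884209] [ 0.1821082   0.79659486 -0.57643147] 497.7815001124425
0.1 0.022 [ 9.92085348e-01  1.25564288e-01 -1.60812995e-05 -5.21579011e-04] [ 0.67832361  0.35020713 -0.15927317]
```

View pics/scene0.png

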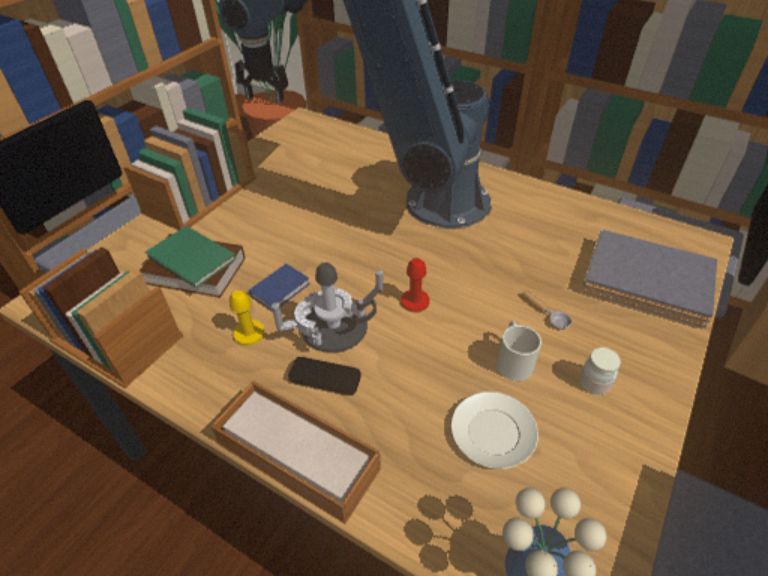

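View pics/side0.png

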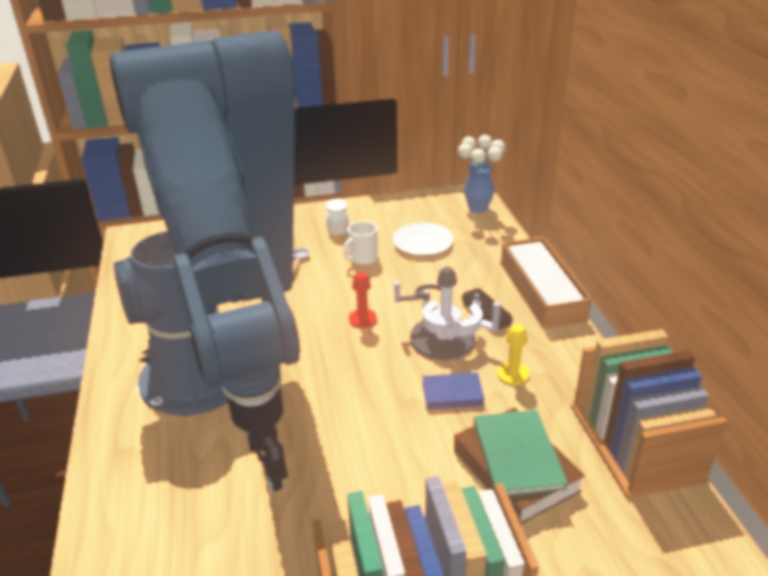

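The scene view shows the stand at about (330,320), the jaw post at (278,315) and the lever knob at (378,280). The red and yellow lookalikes stand on either side. Next I'll turn the depth into positions.

```bash
cat > h.py <<'E'
import numpy as np
def cloud(im):
    d=im["depth"]; v,u=np.indices(d.shape)
    p=np.stack([(u-im["cx"])/im["fx"]*d,(v-im["cy"])/im["fy"]*d,d,np.ones_like(d)],-1)
    return (p@np.linalg.inv(im["camera_from_world"]).T)[...,:3]
E
python3 - <<'E'
import numpy as np, cv2
from h import *
from scipy.ndimage import label
P=[];C=[]
for n in ["scene","side"]:
    im=np.load(f"pics/{n}0.npz"); p=cloud(im)
    print(n, p[213,220] if n=="scene" else p[225,297])
    m=(im["depth"]>0); P.append(p[m]);C.append(im["pixels"][m])
c=np.array([0.55,-0.1])
for k in range(2):
    p=P[k];col=C[k]
    lamp=(p[:,2]>.17)&(p[:,2]<.21)&(p[:,0]>.3)&(p[:,0]<.9)&(abs(p[:,1])<.4)
    print("tops",k,lamp.sum(),np.median(p[lamp],0))
    m=(p[:,2]>.098)&(p[:,2]<.138)&(p[:,0]>.3)&(p[:,0]<.9)&(abs(p[:,1])<.45)
    g=np.zeros((300,450),np.uint8); i=((p[m,0]-.3)/.002).astype(int);j=((p[m,1]+.45)/.002).astype(int);g[i,j]=1
    L,N=label(cv2.dilate(g,np.ones((5,5))))
    l=L[i,j]
    for a in range(1,N+1):
        q=p[m][l==a]; print(k,a,len(q),q.mean(0).round(3),q.min(0).round(3),q.max(0).round(3),col[m][l==a].mean(0).round())
E
```

```text
scene [0.60855915 0.0126081  0.06692369]
side [ 0.57976868 -0.02062102  0.01065343]
tops 0 681 [ 0.83093232 -0.3218564   0.1915083 ]
0 1 151 [0.418 0.122 0.118] [0.395 0.099 0.098] [0.435 0.139 0.136] [154.  48.  32.]
0 2 45 [0.486 0.064 0.12 ] [0.475 0.056 0.1  ] [0.495 0.071 0.134] [126. 117. 112.]
0 3 6 [0.554 0.056 0.099] [0.549 0.052 0.098] [0.56  0.059 0.101] [124. 118. 118.]
0 4 69 [ 0.591 -0.     0.118] [ 0.578 -0.017  0.098] [0.598 0.008 0.137] [136. 131. 129.]
0 5 2 [0.665 0.019 0.1  ] [0.664 0.016 0.099] [0.666 0.022 0.101] [124. 121. 117.]
0 6 168 [ 0.701 -0.157  0.119] [ 0.675 -0.179  0.098] [ 0.717 -0.141  0.137] [193. 158.  11.]
0 7 53 [ 0.683 -0.07   0.12 ] [ 0.675 -0.081  0.098] [ 0.688 -0.064  0.136] [127. 121. 120.]
0 8 352 [ 0.842 -0.293  0.118] [ 0.782 -0.298  0.098] [ 0.9   -0.288  0.138] [135.  88.  46.]
tops 1 797 [ 0.82400944 -0.3437894   0.18566527]
1 1 134 [0.403 0.102 0.118] [0.381 0.085 0.098] [0.426 0.129 0.136] [209.  99.  73.]
1 2 51 [0.479 0.056 0.119] [0.472 0.047 0.098] [0.487 0.066 0.137] [209. 182. 159.]
1 3 7 [0.549 0.052 0.1  ] [0.543 0.042 0.098] [0.554 0.059 0.103] [210. 188. 173.]
1 4 77 [ 0.576 -0.019  0.119] [ 0.565 -0.027  0.099] [0.592 0.001 0.138] [198. 178. 167.]
1 5 1 [0.661 0.014 0.098] [0.661 0.014 0.098] [0.661 0.014 0.098] [158. 143. 136.]
1 6 49 [ 0.675 -0.079  0.117] [ 0.667 -0.088  0.099] [ 0.683 -0.069  0.136] [164. 149. 145.]
1 7 168 [ 0.686 -0.178  0.118] [ 0.669 -0.193  0.098] [ 0.711 -0.153  0.136] [225. 191.  71.]
1 8 346 [ 0.788 -0.368  0.118] [ 0.776 -0.45   0.098] [ 0.799 -0.293  0.138] [134. 110.  86.]
```

```bash
cat >> h.py <<'E'
def quat(psi): # tool down, tool x heading psi
    return np.array([np.cos(psi/2),np.sin(psi/2),0.,0.])
E
python3 - <<'E'
from cell import r, optics
from h import *
import cv2
for n in ["scene"]:
    im=np.load("pics/scene0.npz");p=cloud(im);m=(abs(p[...,0]-.415)<.04)&(abs(p[...,1]-.115)<.04);print("red top",p[m][:,2].max())
    m=(abs(p[...,0]-.585)<.04)&(abs(p[...,1])<.04)&(p[...,2]>.12);print("lamp top",p[m][:,2].max())
for psi in np.arange(-3,3.2,.5):
    q=r.inverse_kinematics([.66,-.02,.135],quat(psi)); print(round(psi,2),None if q is None else np.round(q,2))
r.set_gripper(0.0)
r.move_to([.6,0.0,.38],quat(0.25))
pos=r.current_tool_pos();rot=r.current_ee_rot()
im=optics.get_image("wrist"); np.savez("pics/w1.npz",pos=pos,rot=rot,**im)
print(im["mount"].round(4),im["fx"],im["cx"],im["cy"],r.current_t(),r.current_q().round(2) if hasattr(r.current_q(),'round') else r.current_q())
cv2.imwrite("pics/w1.png",cv2.resize(im["pixels"][:,:,::-1],(768,576)))
E
```

```text
red top 0.13637259989017492
lamp top 0.20183128058444788
-3.0 [-0.1   0.68  1.44 -0.    1.03 -1.81]
-2.5 [-0.1   0.68  1.44 -0.    1.03 -2.31]
-2.0 [-0.1   0.68  1.44 -0.    1.03 -2.81]
-1.5 None
-1.0 [-0.1   0.68  1.44 -0.    1.03  2.47]
-0.5 [-0.1   0.68  1.44 -0.    1.03  1.97]
0.0 [-0.1   0.68  1.44 -0.    1.03  1.47]
0.5 [-0.1   0.68  1.44 -0.    1.03  0.97]
1.0 [-0.1   0.68  1.44 -0.    1.03  0.47]
1.5 [-0.1   0.68  1.44 -0.    1.03 -0.03]
2.0 [-0.1   0.68  1.44 -0.    1.03 -0.53]
2.5 [-0.1   0.68  1.44 -0.    1.03 -1.03]
3.0 [-0.1   0.68  1.44 -0.    1.03 -1.53]
[[ 2.000e-04 -9.617e-01 -2.741e-01  6.960e-02]
 [ 1.000e+00  6.000e-04 -1.400e-03 -1.100e-03]
 [ 1.500e-03 -2.741e-01  9.617e-01 -1.187e-01]
 [ 0.000e+00  0.000e+00  0.000e+00  1.000e+00]] 297.3186396354542 257.5158602316687 192.23983154314828 3.4583 [-0.08  0.35  1.34 -0.    1.45  1.24]
```

View pics/w1.png

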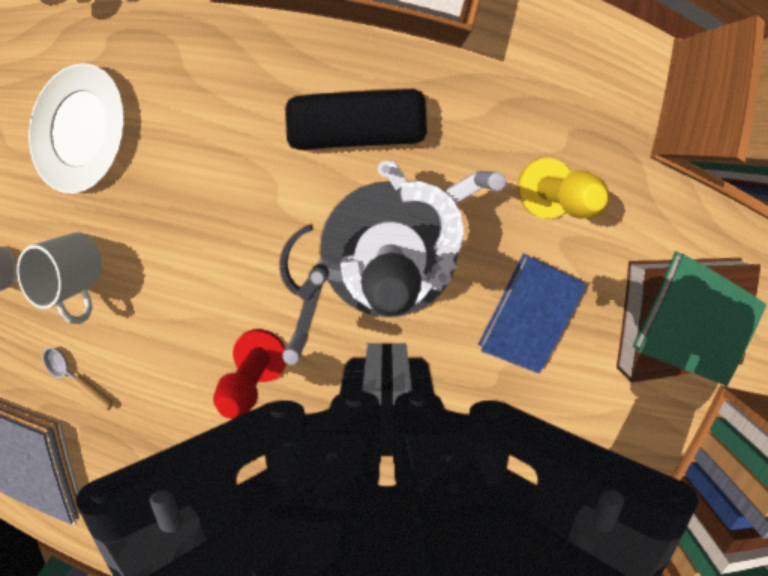

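The wrist view shows the knob top at (291,356), the lever pivot at (319,274), the pin at (387,168), the jaw post top at (496,181) and the hinge near (441,275). The glasses case lies beyond.

```bash
cat >> h.py <<'E'
from scipy.spatial.transform import Rotation as Ro
def wray(d,u,v):
    x=np.array([u-d["cx"],v-d["cy"]]);rr=np.hypot(*x);t=rr/d["fx"]
    c=np.array([*(np.sin(t)*x/rr),np.cos(t)])
    R=Ro.from_quat(d["rot"]).as_matrix();M=d["mount"]
    return R@M[:3,3]+d["pos"], R@M[:3,:3]@c, c[2]
E
python3 - <<'E'
from h import *
from scipy.optimize import least_squares
d=np.load("pics/w1.npz")
def at(u,v,z):
    o,w,_=wray(d,u/1.5,v/1.5);return (o+w*(z-o[2])/w[2])
for n,u,v,z in [("knob",291,356,.135),("pivot",319,274,None),("pin",387,168,None),("post",496,181,.135),("hinge",441,275,None),("shade",391,283,.195)]:
    o,w,c=wray(d,u/1.5,v/1.5); dep=d["depth"][int(v/1.5),int(u/1.5)]; print(n,(o+w*dep/c).round(4), at(u,v,z).round(4) if z else "")
# foot: dark points near z~foot top
K=at(291,356,.135)[:2];J=at(496,181,.135)[:2];Pv=None
o,w,c=wray(d,319/1.5,274/1.5);P=(o+w*d["depth"][182,212]/c)[:2]
# lamp tube/shade centre from two fixed cams averaged
L=at(391,283,.195)[:2]
def f(x):
    s=x[:2];R=np.array([[np.cos(x[2]),-np.sin(x[2])],[np.sin(x[2]),np.cos(x[2])]])
    pv=s+R@[-.022,.064];h=s+R@[0,-.054]
    return np.r_[np.hypot(*(K-pv))-.07,np.hypot(*(J-h))-.103,(pv-P),(s+R@[.006,0]-L)*.5]*1000
s=least_squares(f,[*L,0.]);x=s.x;print("stand",x.round(4),s.fun.round(2))
R=np.array([[np.cos(x[2]),-np.sin(x[2])],[np.sin(x[2]),np.cos(x[2])]])
pv=x[:2]+R@[-.022,.064];h=x[:2]+R@[0,-.054]
print("K",K,"J",J,"pv",pv,"h",h,"ang post",np.arctan2(*(J-h)[::-1])-x[2],"ang knob",np.arctan2(*(K-pv)[::-1])-x[2])
E
```

```text
knob [0.4826 0.0606 0.1337] [0.4832 0.0605 0.135 ]
pivot [0.6672 0.0174 0.4986] 
pin [0.6641 0.0166 0.0987] 
post [ 0.678  -0.0729  0.1334] [ 0.678  -0.0725  0.135 ]
hinge [ 0.578  -0.0593  0.0822] 
shade [ 0.5891 -0.0054  0.1999] [ 0.5878 -0.0058  0.195 ]
stand [ 0.598  -0.031  -0.4944] [ 58.15   2.77 -58.18  18.36   7.75 -14.03]
K [0.48324919 0.06045439] J [ 0.67798122 -0.07251592] pv [0.60900742 0.03580315] h [ 0.57238435 -0.07850674] ang post 0.5510478837199937 ang knob 3.442401716968185
```

```bash
python3 - <<'E'
from h import *
from scipy.optimize import least_squares
d=np.load("pics/w1.npz")
def at(u,v,z):
    o,w,_=wray(d,u/1.5,v/1.5);return (o+w*(z-o[2])/w[2])[:2]
K=at(291,356,.135);J=at(496,181,.135);L=at(391,283,.195);P=at(319,273,.102);H=at(441,275,.0825)
print("P",P,"H",H)
Rz=lambda a:np.array([[np.cos(a),-np.sin(a)],[np.sin(a),np.cos(a)]])
def f(x):
    s=x[:2];R=Rz(x[2]);pv=s+R@[-.022,.064];h=s+R@[0,-.054]
    return np.r_[np.hypot(*(K-pv))-.07,np.hypot(*(J-h))-.103,(pv-P),(h-H),(s+R@[.006,0]-L)*.5]*1000
s=least_squares(f,[*L,0.]);x=s.x;print("stand",x.round(4),s.fun.round(2))
pv=x[:2]+Rz(x[2])@[-.022,.064];h=x[:2]+Rz(x[2])@[0,-.054]
print("pv",pv,"h",h,"ang post",np.arctan2(*(J-h)[::-1]),"ang knob",np.arctan2(*(K-pv)[::-1]))
np.savez("g.npz",K=K,J=J,pv=pv,h=h,x=x)
E
```

```text
P [0.55634483 0.05391332] H [ 0.57809543 -0.05920646]
stand [ 0.5771 -0.0073  0.0058] [ 1.61 -1.82 -1.59  2.7  -0.66 -2.05 -2.33 -0.73]
pv [0.55475307 0.0566169 ] h [ 0.57743454 -0.061254  ] ang post -0.11154188446853093 ang knob 3.0879757983094676
```

```bash
cat >> h.py <<'E'
def arc(c,rad,a,s,back,z,out=0.,dpsi=0.):
    """tool pose behind a post at angle a on circle (c,rad), pushing with sense s (+1 ccw), tool x along push"""
    e=np.array([np.cos(a),np.sin(a)]);t=s*np.array([-e[1],e[0]])
    p=c+(rad+out)*e-back*t
    return np.r_[p,z],quat(np.arctan2(t[1],t[0])+dpsi),t
E
cat > jaw.py <<'E'
from cell import r
from h import *
g=np.load("g.npz");c=g["h"];rad=np.hypot(*(g["J"]-c));a=np.arctan2(*(g["J"]-c)[::-1]);Z=.140
go=lambda a,b,v: r.move_linear(arc(c,rad,a,1,b,Z,.004)[0],arc(c,rad,a,1,b,Z,.004)[1],vel=v)
p,q,t=arc(c,rad,a,1,.032,.25,.004)
r.move_to(p,q); p[2]=Z; r.move_linear(p,vel=.15); r.sleep(.2)
F0=np.array(r.current_contact_force()); print("F0",F0.round(2),r.current_t())
def F(a): return -(np.array(r.current_contact_force())-F0)[:2]@arc(c,rad,a,1,0,Z)[2]
go(a,.020,.05); log=[]
while a<1.15:
    f=F(a); log.append((round(a,4),round(f,2)))
    if f>9.5: break
    st=.0003 if f>4.5 else (.001 if (f>1.8 or a>.6) else .006)
    a+=st/rad
    try: go(a,.019,.08 if st>.005 else .01)
    except r.PlanningError as e: print(e);break
for i in range(4): r.sleep(.15); log.append((round(a,4),round(F(a),2)))
print(log[::1] if len(log)<60 else log[::3]+log[-15:]); print(r.current_t(),r.current_tool_pos(),(np.array(r.current_contact_force())-F0).round(2))
np.savez("jaw.npz",a=a,F0=F0)
E
python3 jaw.py
```

```text
F0 [-0.59 -0.01  0.67] 5.7667
[(np.float64(-0.1115), np.float64(0.22)), (np.float64(-0.0522), np.float64(-0.27)), (np.float64(0.0071), np.float64(0.0)), (np.float64(0.0664), np.float64(0.72)), (np.float64(0.1257), np.float64(-0.28)), (np.float64(0.185), np.float64(0.16)), (np.float64(0.2443), np.float64(0.08)), (np.float64(0.3036), np.float64(0.22)), (np.float64(0.3629), np.float64(0.83)), (np.float64(0.4222), np.float64(0.58)), (np.float64(0.4815), np.float64(-0.35)), (np.float64(0.5408), np.float64(0.06)), (np.float64(0.6001), np.float64(0.99)), (np.float64(0.61), np.float64(2.48)), (np.float64(0.6199), np.float64(2.84)), (np.float64(0.6297), np.float64(3.16)), (np.float64(0.6396), np.float64(3.71)), (np.float64(0.6495), np.float64(2.58)), (np.float64(0.6594), np.float64(2.4)), (np.float64(0.6693), np.float64(2.97)), (np.float64(0.6792), np.float64(4.49)), (np.float64(0.689), np.float64(6.93)), (np.float64(0.692), np.float64(9.2)), (np.float64(0.695), np.float64(9.17)), (np.float64(0.6979), np.float64(10.27)), (np.float64(0.6979), np.float64(10.5)), (np.float64(0.6979), np.float64(10.72)), (np.float64(0.6979), np.float64(9.67)), (np.float64(0.6979), np.float64(10.88))]
12.8333 [ 0.67089675 -0.00917533  0.14011382] [ 5.42 -9.66 -2.24]
```

```bash
cat > lev.py <<'E'
from cell import r
from h import *
import sys
g=np.load("g.npz");c=g["pv"];rad=np.hypot(*(g["K"]-c));a0=np.arctan2(*(g["K"]-c)[::-1]);Z=.135
def go(a,b,v,z=Z): p,q,_=arc(c,rad,a,-1,b,z); r.move_linear(p,q,vel=v)
def tan(a): return arc(c,rad,a,-1,0,Z)[2]
def F(a,F0): return -(np.array(r.current_contact_force())-F0)[:2]@tan(a)
def push(a,F0,stop,amax,B=.019):
    log=[];prev=0
    while a0-a<amax:
        f=F(a,F0); r.sleep(.03); f2=F(a,F0); log.append((round(float(a0-a),3),round(float(f),2),round(float(f2),2)))
        if f>stop: break
        a-=(.001 if f>3.6 else .003)/rad
        go(a,B,.03)
    print(log,r.current_t()); np.savez("lev.npz",a=a,F0=F0); return a
E
python3 - <<'E'
from lev import *
j=np.load("jaw.npz");h=g["h"];rj=np.hypot(*(g["J"]-h));a=float(j["a"])
p,q,t=arc(h,rj,a,1,.034,.140,.004); r.move_linear(p,vel=.1); p[2]=.28; r.move_linear(p,vel=.3)
p,q,t=arc(c,rad,a0,-1,.032,.28); r.move_to(p,q); p[2]=Z; r.move_linear(p,vel=.2); r.sleep(.2)
F0=np.array(r.current_contact_force()); print(F0,r.current_t())
go(a0,.021,.05)
push(a0,F0,4.4,2.4)
E
```

```text
[ 0.0730751  -0.15251519 -0.3763082 ] 15.6583
[(0.0, 0.3, -0.65), (0.042, 1.08, 0.88), (0.084, -0.14, -0.32), (0.126, 0.12, 0.38), (0.168, -0.27, 0.48), (0.209, -0.86, -0.71), (0.251, -0.39, -0.4), (0.293, -0.28, 0.21), (0.335, 0.04, -0.01), (0.377, -0.37, -0.4), (0.419, -0.37, -0.35), (0.461, -0.65, 0.23), (0.503, -0.04, -0.16), (0.545, 0.09, 0.37), (0.587, -0.29, 0.34), (0.628, 0.85, -0.18), (0.67, -0.31, -0.44), (0.712, 0.03, -0.79), (0.754, 0.0, -0.68), (0.796, -0.45, 0.18), (0.838, -0.44, 0.31), (0.88, -0.42, -0.6), (0.922, -0.28, 0.47), (0.964, 0.88, -0.38), (1.005, -0.03, -0.37), (1.047, 0.66, -0.18), (1.089, 0.28, 0.38), (1.131, 0.02, -0.15), (1.173, 0.56, 0.3), (1.215, -0.32, -0.18), (1.257, 0.08, 0.42), (1.299, 0.57, -0.47), (1.341, 0.61, 1.11), (1.383, 0.4, 0.23), (1.424, -0.22, -0.27), (1.466, 0.04, 0.42), (1.508, 2.72, 1.34), (1.55, 2.16, 1.78), (1.592, 2.47, 3.59), (1.634, 3.37, 2.36), (1.676, 3.15, 3.02), (1.718, 2.52, 3.33), (1.76, 3.9, 3.33), (1.774, 4.66, 4.08)] 28.3083
```

```bash
python3 - <<'E'
from cell import r, optics
import numpy as np,cv2
pos=r.current_tool_pos();rot=r.current_ee_rot()
w=optics.get_image("wrist");s=optics.get_image("scene");np.savez("pics/w2.npz",pos=pos,rot=rot,**w)
a=cv2.resize(w["pixels"],(512,384)); b=cv2.resize(s["pixels"][150:260,160:280],(419,384),interpolation=cv2.INTER_CUBIC)
cv2.imwrite("pics/c2.png",cv2.resize(np.hstack([a,b])[:,:,::-1],(800,330)))
print(pos,r.current_contact_force())
E
```

```text
[0.55427715 0.13074641 0.1349654 ] [-5.4891091  -1.35064437  0.78781518]
```

View pics/c2.png

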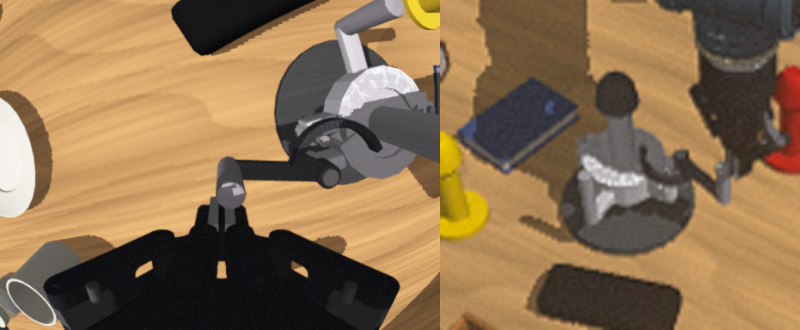

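The left half shows the lever turned so that the hook wraps over the ring's free end near (330,130), with the closed fingers behind the knob at (230,185). The jaw post is at the top, about (390,8). I'll check numerically that the jaw is still shut and that the pin lies inside the hook.

```bash
python3 - <<'E'
from h import *
import cv2
d=np.load("pics/w2.npz");g=np.load("g.npz");h=g["h"]
k=.8593
def at(u,v,z):
    o,w,_=wray(d,u/k,v/k);return (o+w*(z-o[2])/w[2])[:2]
for n,u,v,z in [("posttop",392,8,.135),("postbase?",348,34,.083),("pivot",330,172,.102),("knob",231,192,.135)]:
    p=at(u,v,z);print(n,p,"about hinge",np.arctan2(*(p-h)[::-1]),np.hypot(*(p-h)))
print("expected post closed",h+.103*np.array([np.cos(.698),np.sin(.698)]))
a=.698+.732+.1115;print("expected pin",h+.1165*np.array([np.cos(a),np.sin(a)]))
im=d["pixels"][90:220,300:460,::-1];cv2.imwrite("pics/c3.png",cv2.resize(im,(720,585),interpolation=cv2.INTER_CUBIC))
E
```

```text
posttop [0.65133733 0.01027532] about hinge 0.7690794925261714 0.10284972524364637
postbase? [0.64569318 0.01441963] about hinge 0.8368698939043413 0.10191045851011503
pivot [0.55668784 0.05685633] about hinge 1.7446777104692435 0.11991862481046345
knob [0.5738509  0.12179405] about hinge 1.5903713918826121 0.18308312959183165
expected post closed [0.65634584 0.00494273]
expected pin [0.58084707 0.055196  ]
```

View pics/c3.png

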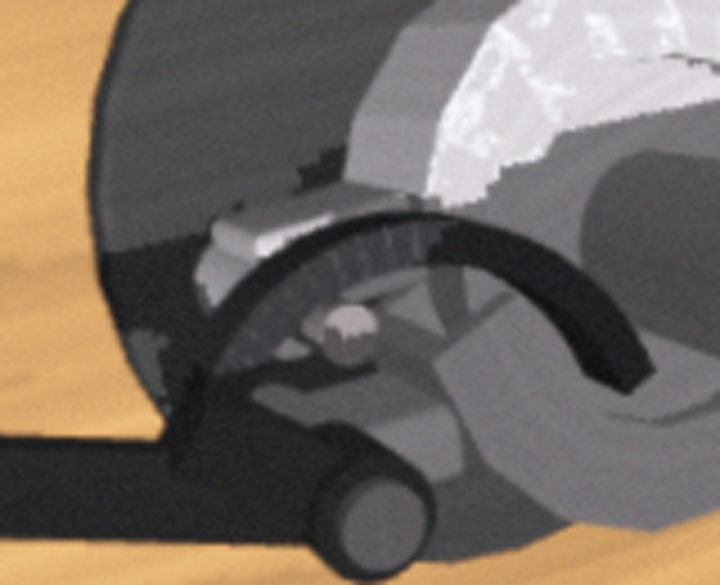

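The crop shows the pin at (350,325) caught inside the hook, and the ring is closed. I'll keep tightening and stop on the smoothed force.

```bash
python3 - <<'E'
from lev import *
L=np.load("lev.npz");a=float(L["a"]);F0=L["F0"];log=[]
while a0-a<2.5:
    a-=.0008/rad; go(a,.019,.02)
    f=F(a,F0); log.append((float(a0-a),float(f)))
    x=np.array(log[-12:])
    fit=np.polyval(np.polyfit(x[:,0],x[:,1],1),x[-1,0]) if len(x)>5 else f
    if fit>6.9 or f>8: break
print(np.round(log,2).tolist(),fit,r.current_t())
for i in range(3): r.sleep(.1);print(F(a,F0))
np.savez("lev.npz",a=a,F0=F0)
E
```

```text
[[1.78, 4.21], [1.8, 3.64], [1.81, 5.0], [1.82, 4.62], [1.83, 5.07], [1.84, 4.09], [1.85, 4.59], [1.86, 4.23], [1.87, 3.52], [1.89, 4.16], [1.9, 4.75], [1.91, 5.27], [1.92, 5.26], [1.93, 5.04], [1.94, 5.77], [1.95, 6.88], [1.96, 5.86], [1.97, 5.78], [1.99, 5.75], [2.0, 6.48], [2.01, 5.77], [2.02, 5.69], [2.03, 6.24], [2.04, 7.26], [2.05, 7.57], [2.06, 6.98]] 6.92508064924146 34.9083
8.0839150777013
7.0243043181757585
7.4711648391329835
```

```bash
python3 - <<'E'
from lev import *
from cell import optics
import cv2
a=float(np.load("lev.npz")["a"])
p,q,t=arc(c,rad,a,-1,.045,Z); r.move_linear(p,vel=.08); p[2]=.33; r.move_linear(p,vel=.2); r.sleep(.3)
s=optics.get_image("scene");cv2.imwrite("pics/end.png",cv2.resize(s["pixels"][130:270,140:310,::-1],(680,560),interpolation=cv2.INTER_CUBIC))
print(np.array(r.current_contact_force()).round(2),r.current_t())
E
```

```text
[0.01 0.08 0.11] 37.1583
```

View pics/end.png

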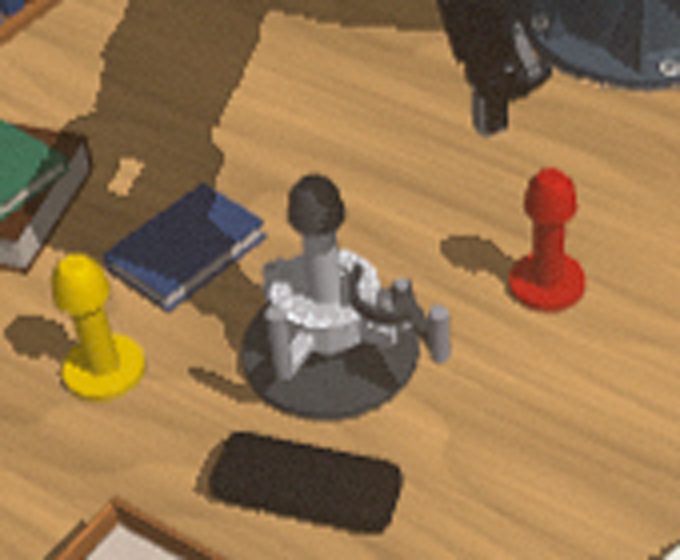

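The ring is shut and latched with the knob at (438,330), the lamp is upright at (320,240), and the gripper is clear.

```bash
python3 -c "
from cell import r
print(r.hand_in())"
```

```text
the job is handed in; nothing more can be done
None
```

I pressed the swinging half of the ring home with about 10.5 N, turned the latch lever until its knob pushed back with about 7 N, let go, and handed the job in at about 37 s; no verdict was returned.

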